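Press a circuit board home in a sprung test jig

TASK

Take the red-handled pressing tool from its orange dock, set its flat foot on the round grey pad in the middle of the circuit board in the blue test jig, and press squarely down until the sprung board carrier bottoms out level on its stops; keep it firmly seated there, with a push of about 18 N, for a good second. Press with care: the board cracks if the push on it goes above 28 N. Then lift off so that the board springs back up, stand the tool upright in its dock again, set down gently, and let go, leaving everything else on the bench alone.

Things in the scene. Friction and masses are not known exactly. Their poses are not given: they have to be found in the camera images.
- tamper_mid (a point): The pressing tool: a round steel foot 52 mm across and 14 mm thick with a flat underside, a steel neck 20 mm across up to 26 mm, then an upright red cylindrical handle 30 mm across from 26 to 86 mm above the underside; 86 mm tall, 0.24 to 0.39 kg. This point is on its axis, half-way up (43 mm above the underside); z is along the handle, upwards.
- tamper_foot (a point): Centre of the flat underside of the pressing tool's foot; z is along the handle, upwards.
- dock_floor (a point): The tool's orange dock, fixed to the bench: a round cup 60 mm across inside with a wall 6 mm thick that rises 10 mm above its floor, on a flange 92 mm across. This point is the centre of the cup's floor (6 mm above the bench), on which the tool's foot stands, 4 mm clear all round.
- jig: The test jig, fixed to the bench: grey base plate 150 x 150 x 14 mm with a square blue frame of walls 10 mm thick, 124 mm outside and 104 mm inside, whose rim is 51 mm above the bench. Origin at the centre of its underside, z up, x and y along its sides. Four sprung brass pins inside (at 24 mm either way from the centre) carry the board carrier; its corners come down on four steel stop posts.
- pad (a point): Centre of the carrier's top, in the middle of a round grey pad 55 mm across with a white edge; z points up. Connectors and parts up to 8 mm tall stand on the board along its edges, all more than 34 mm from this point, so the pressing foot must land on the pad. Off-centre or tilted pushes tip the board. It cracks above 28 N.
- carrier: The loose board carrier in the jig: black plate 100 x 100 mm with a green circuit board on it, 6.6 mm thick together, 0.2 kg, level on the sprung pins, its top 51.6 mm above the bench, 2 mm clear of the frame all round. Origin at the centre of its underside. Pushed down, the springs resist with 1 N at first and 0.6 N more for each mm, up to the stops.
- stops: Steel block fixed in the jig, origin at the jig's origin, carrying four stop posts 10 mm thick under the carrier's corners (36 mm either way from the centre). The posts' height is set anew each time and cannot be seen: the carrier goes down 3 to 13 mm before it meets them. The springs push back with at most 9 N; on the posts the push rises steeply. Firmly seated: at least 5 N more than the springs' push.
- gearmotor: Bystander: yellow and silver gear motor, 68 x 22 x 19 mm, origin at its underside.
- screwdriver: Bystander: screwdriver lying on the bench, origin at its underside.
- powerbank: Bystander: black power bank, 130 x 68 x 16 mm, origin at its underside.
- birdhouse: Bystander: pink 3D-printed bird house, 90 x 90 x 100 mm, origin at its underside.
- spool: Bystander: spool of orange filament lying flat, 160 mm across, 55 mm high, origin at its underside.
- battery_box: Bystander: black battery box with four cells, 66 x 60 x 21 mm, origin at its underside.
Mind the look-alikes: they are no part of the job. Of the things like the part that bears tamper_mid, leave any that is purple; of the rest the larger one is meant.

How it is judged:
By the outcome, as a careful person would: the job done as asked, in the order asked, and still so for the second after the job is handed in, with the robot touching nothing.
It also fails if it takes over 72 s, if anything falls off the work surface, if the arm or the gripper's body presses on something with over 40 N, if the wrist force passes 120 N, or if a joint passes its speed limit or range.

ROBOT

A 6-joint arm with a two-finger parallel gripper is mounted at the origin on the work surface. World frame = base frame: x ahead of the robot, y to its left, z up, the work surface at z = 0. Lengths are in m, angles in rad, forces in N, time in s.
With the tool pointing down it reaches from about 0.375 to 0.975 m from the base axis. Payload 3.8 kg.
Tool frame: the origin (TCP) lies where the fingers leave the gripper's body, on its centre line; the fingertips stand 73 mm ahead of it and the grasp point (between the pads) lies 54 mm ahead of it; z points along the fingers, y is the line along which they close (so a half turn about z gives the same grasp; the last joint's range is limited). The gripper opens to 85 mm and grips with 20 to 120 N. Pads are 22 mm wide; open, the fingers measure 114 mm over their backs; the gripper's body (76 mm by 85 mm) begins 54 mm behind the grasp point. The pads swing forward as they close: fully open they stand 13 mm farther back than shut.
Start: joints at [-1.25, 0.264, 1.604, -0, 1.274, -0.037], TCP at [0.236, -0.632, 0.304] pointing down, gripper open.
Joint ranges: [-2.63, 2.63], [-0.94, 2.18], [0.31, 2.57], [-1.31, 4.45], [0, 2.66], [-2.55, 2.55]. Speed limits (rad/s): [2.57, 2.57, 3.14, 3.14, 3.14, 3.14].

INTERFACE

Orientations are given as a rotation vector (axis times angle).
In Python, from workcell import read_state, viewer, bot gives the robot as it stands.
- The arm moves only by the tool jog_arm, never from a script. Its argument "increments" is a list that holds one entry, the list of rows, each a list of 7 numbers: the shift along the tool's x, y, z in units of 30 mm (1.0 is 30 mm), then the turn, a rotation vector about the tool's x, y, z in units of 6 degrees (1.0 is 6 degrees), then the opening, from -1 (shut) to 1 (fully open). A call has exactly 5 rows; each row shifts and turns the commanded pose from where the row before left it, along the tool's axes as they then stand; what a row does not reach is not made up. A row lasts 1/12 s, in which the tool goes at most 41.7 mm and 7.16 degrees, less where a joint would pass 70% of its speed; a pose out of reach is approached as far as the arm can. A call is refused whole if a number of a shift passes 1 or a number of a turn 1, either way. A call with a gripper value outside its range is refused whole. The fingers move at their own pace and stop on an object; "force" is the grip in N (left out, the last holds). Time passes only in rows, so rows that do not move let the fingers close, or fill a call up. It gives the time, the measured TCP pose, the force, the opening and the grip force at its end, in the units of the state.
- read_state(): the state, without advancing time (a new reading comes with each control period).
- viewer.read_camera(name): name is "side" or "top"; returns (picture, depth): 384x512x3 uint8, blue, green, red; 384x512 float32, m along the optical axis (not along the pixel's ray), 0 where there is no reading.
- viewer.camera_params(name): a dict with "fx", "fy", "cx", "cy" (pixels), "R" (3x3) and "t" (3): a world point X has camera coordinates R X + t. Camera axes: x right, y down, z forward; pixel columns grow to the right and rows downward; lengths in m; the calibration is good to about 2 mm. A picture is of the moment at which its call begins. camera_params takes no time and is no camera call.
- bot.finish_job(): hands the job in; it is judged then, once.
The state is a dict: "time": time; "q": joint angles; "joint_vel": joint speeds; "joint_torque": joint torques, N m; "tool_pos": TCP position; "tcp_rot": TCP orientation; "wrist_force": force on the tool from outside, world axes, zero at the start; "torque": the same for the moment, N m; "width": opening from 0.0 (shut) to 1.0 (fully open); "grip_force": force on a finger pad.
Only numpy, scipy, OpenCV 4.12 (cv2) and the standard library are available. Lean on these libraries where they do the work, as an engineer would, in place of code of your own. Each camera call takes 0.05 s, during which the arm holds its last target. There are 200 camera calls.

## Working session

There is one attempt and no reset: what is moved stays moved. The work goes in short steps, Python scripts to look and compute and a tool call to move; the robot and the scene stay as the last step left them, time stands still between calls to the robot, and variables do not carry over. Pictures are saved under pics/ and viewed, at most 10 in all, crops included, and the job is handed in when it is done.

Besides the shell and the picture viewer there is one more tool, called after "Call:" as name([rows], argument=value, ...), one row to a line, values as JSON. jog_arm: Moves the arm, as the interface text tells. Its arguments: {"type":"object","properties":{"increments":{"type":"array","items":{"type":"array","items":{"type":"array","items":{"type":"number"}}}},"force":{"type":"number"}},"required":["increments"]}

```bash
mkdir -p pics
python3 - <<'E'
from workcell import read_state, viewer, bot
import cv2,numpy as np
for n in ("top","side"):
    p,d=viewer.read_camera(n); cv2.imwrite(f"pics/{n}0.png",cv2.resize(p,None,fx=1.5,fy=1.5,interpolation=cv2.INTER_CUBIC)); np.savez(f"{n}0.npz",p=p,d=d)
    c=viewer.camera_params(n); print(n,c)
print(read_state())
E
```

```text
top {'fx': 402.97504467560697, 'fy': 402.97504467560697, 'cx': 265.0041288506111, 'cy': 184.44702651844102, 'R': array([[-2.00122327e-02, -9.99799735e-01, -3.18948423e-05],
       [-9.83212216e-01,  1.96859998e-02, -1.81400663e-01],
       [ 1.81364963e-01, -3.59887289e-03, -9.83409273e-01]]), 't': array([0.01738292, 0.57449501, 1.43815025])}
side {'fx': 389.08338947456366, 'fy': 389.08338947456366, 'cx': 255.9596849495333, 'cy': 187.8165085417865, 'R': array([[-0.79210617, -0.61005898, -0.01989639],
       [-0.32774094,  0.45258875, -0.82930652],
       [ 0.51493077, -0.65037794, -0.55843964]]), 't': array([0.44301964, 0.24599954, 0.92071953])}
{'time': 0.1, 'q': array([-1.24988923e+00,  2.64719008e-01,  1.60526791e+00,  1.76725518e-05,
        1.27373154e+00, -3.68661961e-02]), 'joint_vel': array([-0.0013003 , -0.00075563, -0.00313083,  0.00101278,  0.00067622,
       -0.00074058]), 'joint_torque': array([ 1.57272651e-03, -5.16707325e+01, -3.68589020e+01,  5.32429704e-05,
        6.33824980e-03, -1.46334810e-05]), 'tool_pos': array([ 0.23623391, -0.63174408,  0.30264217]), 'tcp_rot': array([-3.08938863e+00, -5.58613554e-01,  4.46076474e-04]), 'wrist_force': array([ 0.2605254 , -0.60192047, -0.91083266]), 'torque': array([-0.01018141, -0.02936554,  0.02118988]), 'grip_force': 0.0, 'width': 1.003792665412623}
```

View pics/top0.png

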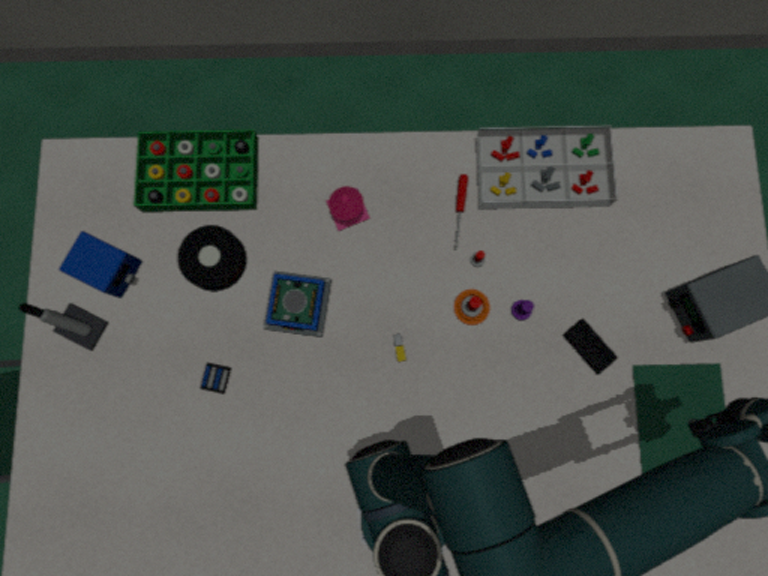

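View pics/side0.png

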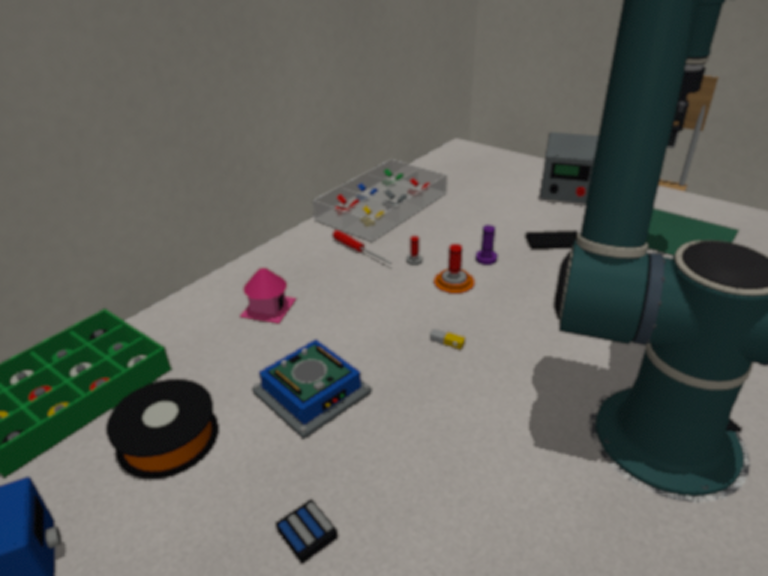

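The tool stands in the orange dock at top-view pixel (472,305) of the enlarged picture. The jig is at (297,302), the small red look-alike at (478,258) and the purple one at (522,309).

```bash
cat > h.py <<'E'
import numpy as np
from workcell import read_state, viewer, bot
def ray(n,u,v,z):
    c=viewer.camera_params(n); R=c["R"];t=c["t"]
    d=R.T@np.array([(u-c["cx"])/c["fx"],(v-c["cy"])/c["fy"],1]); o=-R.T@t
    return o+d*(z-o[2])/d[2]
def proj(n,X):
    c=viewer.camera_params(n); x=c["R"]@np.asarray(X)+c["t"]
    return np.array([c["fx"]*x[0]/x[2]+c["cx"],c["fy"]*x[1]/x[2]+c["cy"]])
E
python3 - <<'E'
from h import *
import cv2
T=np.load("top0.npz")["p"];S=np.load("side0.npz")["p"]
def crop(im,u,v,s=8,w=48,h=36):
    return cv2.resize(im[v-h//2:v+h//2,u-w//2:u+w//2],None,fx=s,fy=s,interpolation=cv2.INTER_CUBIC)
a=np.vstack([np.hstack([crop(T,315,203),crop(T,198,202)]),np.hstack([crop(S,303,178),cv2.resize(S[222:294,160:256],None,fx=4,fy=4,interpolation=cv2.INTER_CUBIC)])])
cv2.imwrite("pics/c.png",a); print(a.shape)
# colour centroids
for n,im in(("top",T),("side",S)):
    hsv=cv2.cvtColor(cv2.GaussianBlur(im,(3,3),0),cv2.COLOR_BGR2HSV); H,s,V=cv2.split(hsv)
    for nm,m,z in(("orange",(H>=8)&(H<=18)&(s>140),.008),("red",((H<=5)|(H>=174))&(s>140),.092),("blue",(H>105)&(H<118)&(s>130),.051)):
        k,l,st,ce=cv2.connectedComponentsWithStats(m.astype(np.uint8))
        for i in range(1,k):
            if st[i,4]>25: print(n,nm,st[i],ce[i].round(1),ray(n,st[i,0]+(st[i,2]-1)/2,st[i,1]+(st[i,3]-1)/2,z).round(4))
        if nm=="orange" and n=="top":
            c=[i for i in range(1,k) if abs(ce[i]-[315,204]).max()<6]
            for i in c:
                pts=np.argwhere(l==i)[:,::-1]; e=cv2.fitEllipse(cv2.convexHull(pts.astype(np.int32))); print(e,ray(n,*e[0],.006))
E
```

```text
(576, 768, 3)
top orange [303 193  23  23 248] [313.9 204.7] [ 0.5041 -0.1778  0.008 ]
((314.04229736328125, 204.26866149902344), (22.599496841430664, 22.979049682617188), 144.23544311523438) [ 0.503377   -0.17820537  0.006     ]
top red [334  91   8  11  46] [337.3  95.8] [ 0.8993 -0.2726  0.092 ]
top red [101  94   8   9  41] [105.   98.7] [0.9089 0.6009 0.092 ]
top red [328 101  18   6  63] [336.2 103.4] [ 0.8697 -0.2673  0.092 ]
top red [119 111   9   7  38] [123.  114.4] [0.8444 0.5288 0.092 ]
top red [387 114   8   9  43] [390.2 118. ] [ 0.8089 -0.4648  0.092 ]
top red [304 117   8  24 120] [307.5 128.2] [ 0.7744 -0.1551  0.092 ]
top red [137 126   8   8  40] [140.8 130. ] [0.7829 0.4615 0.092 ]
top red [317 168   6   6  27] [319.3 170.5] [ 0.6149 -0.1924  0.092 ]
top red [312 198   9   9  59] [315.9 201.7] [ 0.5001 -0.1748  0.092 ]
top red [455 216   8   8  43] [458.4 219.7] [ 0.4275 -0.6768  0.092 ]
top blue [357  90   7   9  31] [360.2  94. ] [ 0.9229 -0.3681  0.051 ]
top blue [  40  155   53   42 1208] [ 65.2 175.8] [0.6236 0.745  0.051 ]
top blue [178 183  38  37 394] [197
[... 245 characters left out ...]
de orange [ 82 281  60  35 776] [114.4 302.7] [0.6127 0.4872 0.008 ]
side red [384 124   6   7  33] [386.7 127.3] [ 0.3955 -0.5922  0.092 ]
side red [223 154  18  13 112] [231.3 160. ] [ 0.7075 -0.0641  0.092 ]
side red [274 158   5  12  42] [275.9 163.1] [ 0.5761 -0.1305  0.092 ]
side red [300 163   7  19 125] [303. 172.] [ 0.4784 -0.1367  0.092 ]
side blue [191 233  10   7  27] [195.1 236.7] [0.5712 0.2446 0.051 ]
side blue [174 238  66  44 868] [205.7 262.1] [0.487  0.2909 0.051 ]
side blue [   0  319   35   65 1838] [ 14.8 354.6] [0.6107 0.6928 0.051 ]
side blue [198 339  18  20 146] [206.8 348.5] [0.3188 0.4674 0.051 ]
side blue [186 347  18  21 161] [194.2 357.4] [0.3247 0.4941 0.051 ]
```

View pics/c.png

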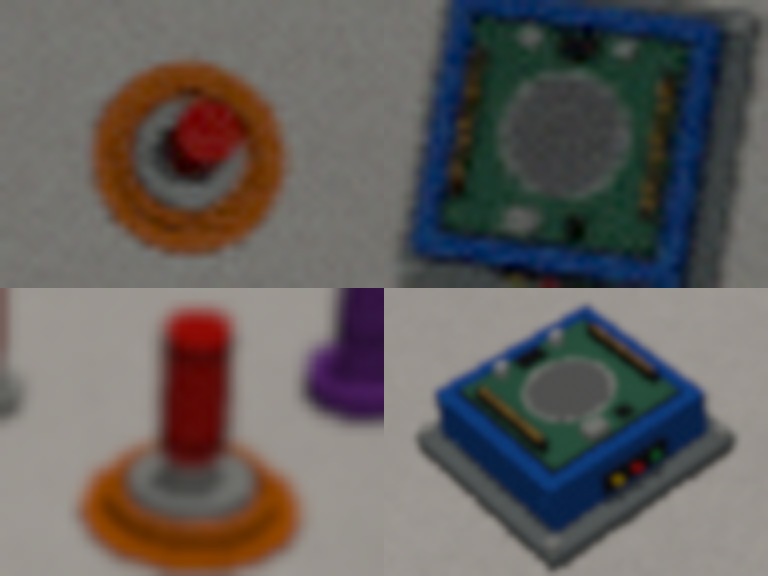

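Reading the crops, the dock centre is at about (314.2,204.2) in the top image. The handle top is at (317.2,200.4) top and (303.3,164.8) side; the pad centre is at (196.2,200.3) top and (205.9,246.9) side.

Run:
```python
from h import *
print("dock",ray("top",314.2,204.2,.006), ray("side",302.7,189,.004))
print("handle",ray("top",317.2,200.4,.092),ray("side",303.3,164.8,.092))
print("pad",ray("top",196.2,200.3,.0516),ray("side",205.9,246.9,.0516))
from scipy.spatial.transform import Rotation as R
print(R.from_rotvec(read_state()["tcp_rot"]).as_matrix().round(4))
```

```text
dock [ 0.50362661 -0.17881277  0.006     ] [ 0.49488417 -0.16921505  0.004     ]
handle [ 0.50575834 -0.17930147  0.092     ] [ 0.5007876  -0.17448263  0.092     ]
pad [0.52073347 0.25986415 0.0516    ] [0.51916918 0.25932648 0.0516    ]
[[ 9.367e-01  3.502e-01 -7.000e-04]
 [ 3.502e-01 -9.367e-01  2.000e-03]
 [ 1.000e-04 -2.100e-03 -1.000e+00]]
```

Call:
jog_arm([
  [[0,0,0,0,0,0.86,1],[0,0,0,0,0,0.86,1],[0,0,0,0,0,0.85,1],[0,0,0,0,0,0.85,1],[0.5,-0.5,0,0,0,0,1]],
], force=60)

```text
time: 0.52
tool_pos: [0.2492, -0.6188, 0.303]
tcp_rot: [3.141, -0.011, -0.003]
wrist_force: [0.1, 0.7, -0.1]
width: 1.002
grip_force: 0.0
```

Call:
jog_arm([
  [[0.6,-1,0.1,0,0,0,1],[0.6,-1,0.1,0,0,0,1],[0.6,-1,0.1,0,0,0,1],[0.6,-1,0.1,0,0,0,1],[0.6,-1,0.1,0,0,0,1]],
])

```text
time: 0.93
tool_pos: [0.3418, -0.4656, 0.2881]
tcp_rot: [-3.141, 0.001, 0.001]
wrist_force: [-0.1, -0.7, 0.2]
width: 0.997
grip_force: 0.0
```

Call:
jog_arm([
  [[0.6,-1,0.1,0,0,0,1],[0.6,-1,0.1,0,0,0,1],[0.6,-1,0.1,0,0,0,1],[0.6,-1,0.1,0,0,0,1],[0.6,-1,0.1,0,0,0,1]],
])

```text
time: 1.35
tool_pos: [0.4318, -0.3155, 0.2733]
tcp_rot: [-3.141, 0.001, 0.001]
wrist_force: [0.1, 0.3, -0.1]
width: 1.004
grip_force: 0.0
```

Call:
jog_arm([
  [[0.6,-1,0.1,0,0,0,1],[0.6,-1,0.1,0,0,0,1],[0.6,-1,0.1,0,0,0,1],[0.5,-1,0.1,0,0,0,1],[0,-0.5,0,0,0,0,1]],
])

```text
time: 1.77
tool_pos: [0.502, -0.1791, 0.2609]
tcp_rot: [-3.14, -0.003, 0.0]
wrist_force: [-0.0, 0.3, -0.4]
width: 0.997
grip_force: 0.0
```

Call:
jog_arm([
  [[0,0,0,0,0,0,1],[0,0,0,0,0,0,1],[0,0,0,0,0,0,1],[0,0,0,0,0,0,1],[0,0,0,0,0,0,1]],
])

```text
time: 2.18
tool_pos: [0.5003, -0.1835, 0.2619]
tcp_rot: [3.141, -0.003, 0.0]
wrist_force: [-0.5, 0.1, 0.9]
width: 1.0
grip_force: 0.0
```

Call:
jog_arm([
  [[0.1,-0.2,0.6,0,0,0,1],[0,0,0.6,0,0,0,1],[0,0,0.6,0,0,0,1],[0,0,0.5,0,0,0,1],[0,0,0,0,0,0,1]],
])

```text
time: 2.6
tool_pos: [0.5011, -0.1764, 0.1894]
tcp_rot: [-3.139, 0.003, 0.009]
wrist_force: [0.3, 1.2, 0.6]
width: 1.001
grip_force: 0.0
```

Run:
```python
from h import *
import cv2
S,d=viewer.read_camera("side");T,dt=viewer.read_camera("top");s=read_state();print(s["tool_pos"],s["tcp_rot"])
a=cv2.resize(S[100:210,240:380],None,fx=4,fy=4,interpolation=cv2.INTER_CUBIC)
p=s["tool_pos"]
for z in(p[2]-.054,.092):
    u=proj("side",[p[0],p[1],z]);print(u); q=tuple(int(x) for x in ((u-[240,100])*4+1.5)); cv2.circle(a,q,2,(0,255,0),-1)
cv2.imwrite("pics/s1.png",a)
```

```text
[ 0.50301556 -0.17693521  0.19254272] [-3.14109543e+00  2.50232991e-03  2.15415280e-03]
[303.82225429 151.43675151]
[303.11155692 164.27494295]
```

View pics/s1.png

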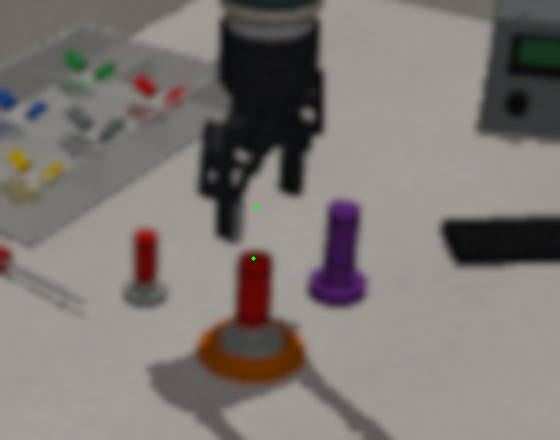

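The projected gripper axis (253,258 in the crop) lands on the handle top, so the arm is aligned. Descend and grip.

Call:
jog_arm([
  [[0,0,0.6,0,0,0,1],[0,0,0.6,0,0,0,1],[0,0,0.6,0,0,0,1],[0,0,0.5,0,0,0,1],[0,0,0.25,0,0,0,1]],
], force=60)

```text
time: 3.12
tool_pos: [0.5035, -0.1768, 0.1161]
tcp_rot: [3.142, -0.001, -0.0]
wrist_force: [0.6, -0.1, -0.0]
width: 0.999
grip_force: 0.0
```

Call:
jog_arm([
  [[0,0,0,0,0,0,1],[0,0,0,0,0,0,0.6],[0,0,0,0,0,0,0.2],[0,0,0,0,0,0,-0.2],[0,0,0,0,0,0,-0.4]],
], force=60)

```text
time: 3.53
tool_pos: [0.5044, -0.1767, 0.1176]
tcp_rot: [3.141, -0.0, 0.003]
wrist_force: [0.5, 0.9, -0.6]
width: 0.454
grip_force: 0.0
```

Call:
jog_arm([
  [[0,0,0,0,0,0,-1],[0,0,0,0,0,0,-1],[0,0,0,0,0,0,-1],[0,0,0,0,0,0,-1],[0,0,0,0,0,0,-1]],
], force=100)

```text
time: 3.95
tool_pos: [0.5044, -0.1768, 0.1177]
tcp_rot: [3.141, -0.0, 0.003]
wrist_force: [-1.1, -0.4, 5.9]
width: 0.328
grip_force: 98.0
```

Call:
jog_arm([
  [[0,0,0,0,0,0,-1],[0,0,0,0,0,0,-1],[0,0,0,0,0,0,-1],[0,0,0,0,0,0,-1],[0,0,0,0,0,0,-1]],
])

```text
time: 4.37
tool_pos: [0.5044, -0.1768, 0.1177]
tcp_rot: [3.141, -0.0, 0.003]
wrist_force: [-0.5, -1.5, 6.2]
width: 0.331
grip_force: 98.0
```

Call:
jog_arm([
  [[0,0,-0.1,0,0,0,-1],[0,0,-0.3,0,0,0,-1],[0,0,-0.6,0,0,0,-1],[0,0,-0.7,0,0,0,-1],[0,0,-0.7,0,0,0,-1]],
])

```text
time: 4.78
tool_pos: [0.5023, -0.1757, 0.1881]
tcp_rot: [-3.14, 0.001, 0.005]
wrist_force: [0.8, -0.2, -3.3]
width: 0.329
grip_force: 98.9
```

Call:
jog_arm([
  [[0,0,-0.7,0,0,0,-1],[0,0,-0.5,0,0,0,-1],[0,0,-0.2,0,0,0,-1],[0,0,0,0,0,0,-1],[0,0,0,0,0,0,-1]],
])

```text
time: 5.2
tool_pos: [0.503, -0.1761, 0.2298]
tcp_rot: [-3.141, 0.0, 0.001]
wrist_force: [-0.4, 0.0, -3.5]
width: 0.324
grip_force: 98.9
```

Call:
jog_arm([
  [[0,0,0,0,0,0,-1],[0,0,0,0,0,0,-1],[0,0,0,0,0,0,-1],[0,0,0,0,0,0,-1],[0,0,0,0,0,0,-1]],
])

```text
time: 5.62
tool_pos: [0.5033, -0.1762, 0.2297]
tcp_rot: [-3.141, 0.001, 0.002]
wrist_force: [-0.7, -0.0, -3.9]
width: 0.331
grip_force: 98.9
```

Run:
```python
from h import *
import cv2
S,d=viewer.read_camera("side");s=read_state();print(s["tool_pos"],s["tcp_rot"],s["wrist_force"],s["torque"])
T,d=viewer.read_camera("top")
a=cv2.resize(S[85:205,240:380],None,fx=4,fy=4,interpolation=cv2.INTER_CUBIC)
b=cv2.resize(T[145:265,270:360],None,fx=4,fy=4,interpolation=cv2.INTER_CUBIC)[:480,:200*2-0]
cv2.imwrite("pics/s2.png",np.hstack([a,b[:,:240] if 0 else b[:,:230]]) )
```

```text
[ 0.50339584 -0.17628652  0.22993902] [-3.14131312e+00  4.68968507e-04  1.11661299e-03] [-0.19295001  0.80172814 -4.77051121] [ 0.0185706   0.00063047 -0.00257612]
```

View pics/s2.png

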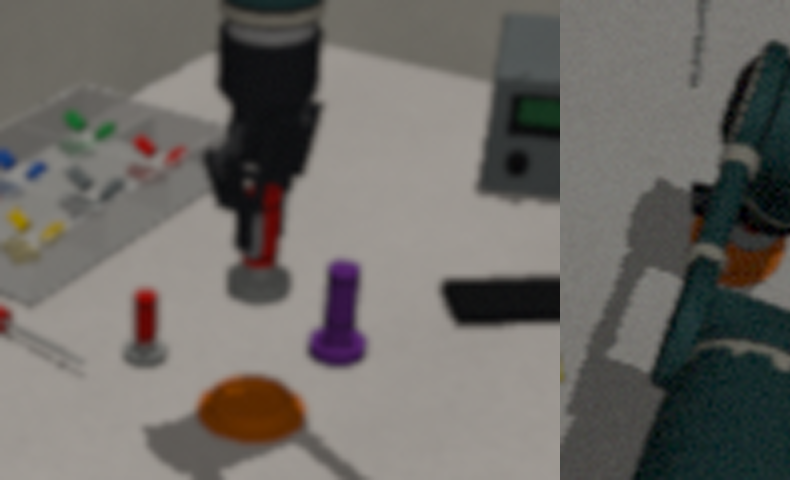

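The side crop shows the tool lifted clear and roughly upright: foot centred at about x=259, right handle edge running from 276 up to 283. I'll check this against a projected upright tool.

Run:
```python
from h import *
p=read_state()["tool_pos"]
cr=lambda X:((proj("side",X)-[240,85])*4+1.5).round(1)
c=viewer.camera_params("side"); r=c["R"][0]*[1,1,0]; r/=np.linalg.norm(r)
for h in(0,.014,.026,.086):
    b=np.array([p[0],p[1],.1182+h]); print(h,cr(b),"right edge",cr(b+r*(.015 if h>.02 else .026)),"left",cr(b-r*(.015 if h>.02 else .026)))
```

```text
0 [254.6 290.1] right edge [287.6 289.5] left [221.7 290.7]
0.014 [255.5 274.5] right edge [288.7 273.9] left [222.3 275.1]
0.026 [256.2 261. ] right edge [275.5 260.6] left [237.  261.3]
0.086 [260.1 191.1] right edge [279.9 190.7] left [240.3 191.4]
```

Call:
jog_arm([
  [[0,-0.3,0,0,0,0,-1],[0,-0.6,0,0,0,0,-1],[0.1,-0.9,0,0,0,0,-1],[0.1,-0.9,0,0,0,0,-1],[0.1,-0.9,0,0,0,0,-1]],
])

```text
time: 6.13
tool_pos: [0.5124, -0.0669, 0.2305]
tcp_rot: [-3.141, 0.002, -0.0]
wrist_force: [1.7, 0.3, -4.4]
width: 0.329
grip_force: 99.1
```

Call:
jog_arm([
  [[0.1,-0.9,0,0,0,0,-1],[0.1,-0.9,0,0,0,0,-1],[0.1,-0.9,0,0,0,0,-1],[0,-0.9,0,0,0,0,-1],[0,-0.9,0,0,0,0,-1]],
])

```text
time: 6.55
tool_pos: [0.5214, 0.0686, 0.2306]
tcp_rot: [-3.141, 0.0, -0.001]
wrist_force: [0.2, -0.9, -2.9]
width: 0.33
grip_force: 99.1
```

Call:
jog_arm([
  [[0,-0.9,0,0,0,0,-1],[0,-0.9,0,0,0,0,-1],[0,-0.9,0,0,0,0,-1],[0,-0.9,0,0,0,0,-1],[0,-0.9,0,0,0,0,-1]],
])

```text
time: 6.97
tool_pos: [0.5211, 0.2036, 0.2305]
tcp_rot: [-3.141, 0.0, -0.0]
wrist_force: [-0.2, -0.6, -3.8]
width: 0.325
grip_force: 99.1
```

Call:
jog_arm([
  [[0,-0.9,0,0,0,0,-1],[0,-0.7,0,0,0,0,-1],[0,-0.3,0,0,0,0,-1],[0,0,0,0,0,0,-1],[0,0,0,0,0,0,-1]],
])

```text
time: 7.38
tool_pos: [0.5213, 0.2588, 0.2302]
tcp_rot: [3.141, 0.002, -0.001]
wrist_force: [-0.4, -0.9, -2.7]
width: 0.329
grip_force: 99.3
```

Call:
jog_arm([
  [[0,0,0,0,0,0,-1],[0,0,0,0,0,0,-1],[0,0,0,0,0,0,-1],[0,0,0,0,0,0,-1],[0,0,0,0,0,0,-1]],
])

```text
time: 7.8
tool_pos: [0.5219, 0.2579, 0.2305]
tcp_rot: [3.142, -0.002, 0.0]
wrist_force: [0.4, -0.3, -2.4]
width: 0.328
grip_force: 99.3
```

Call:
jog_arm([
  [[-0.05,-0.05,0.3,0,0,0,-1],[0,0,0.5,0,0,0,-1],[0,0,0.5,0,0,0,-1],[0,0,0.3,0,0,0,-1],[0,0,0,0,0,0,-1]],
])

```text
time: 8.22
tool_pos: [0.5183, 0.2593, 0.1791]
tcp_rot: [3.139, -0.001, -0.008]
wrist_force: [-0.8, -1.0, -4.1]
width: 0.325
grip_force: 99.3
```

Run:
```python
from h import *
import cv2
F=[];M=[]
for i in range(5):
    S,d=viewer.read_camera("side" if i<4 else "top");
    if i==3: S0=S
    s=read_state();F.append(s["wrist_force"]);M.append(s["torque"])
print(s["tool_pos"],s["tcp_rot"],np.mean(F,0),np.std(F,0),np.mean(M,0))
p=s["tool_pos"]
a=cv2.resize(S0[150:290,150:270],None,fx=4,fy=4,interpolation=cv2.INTER_CUBIC)
cr=lambda X:((proj("side",X)-[150,150])*4+1.5).round(1)
c=viewer.camera_params("side"); r=c["R"][0]*[1,1,0]; r/=np.linalg.norm(r)
for h in(0,.014,.026,.086):
    b=np.array([p[0],p[1],p[2]-.1117+h]);w=r*(.015 if h>.02 else .026); print(h,cr(b-w),cr(b),cr(b+w))
print("pad",cr([.520,.2596,.0516]))
b=cv2.resize(S[150:290,150:230],None,fx=4,fy=4,interpolation=cv2.INTER_CUBIC)
cv2.imwrite("pics/s3.png",np.hstack([a,b]))
```

```text
[0.52095356 0.26052064 0.18350046] [-3.14070221e+00  5.47180816e-04 -2.96420915e-03] [ 0.06000187 -0.08293807 -3.30700885] [0.24874154 0.66240371 0.19305996] [ 0.01977025 -0.0208313  -0.02810588]
0 [177.5 365.7] [218.8 365.1] [260.  364.5]
0.014 [175.1 348.8] [216.7 348.2] [258.3 347.6]
0.026 [190.7 333.9] [214.8 333.5] [239.  333.1]
0.086 [180.3 257.3] [205.3 256.9] [230.3 256.5]
pad [223.9 388.8]
```

View pics/s3.png

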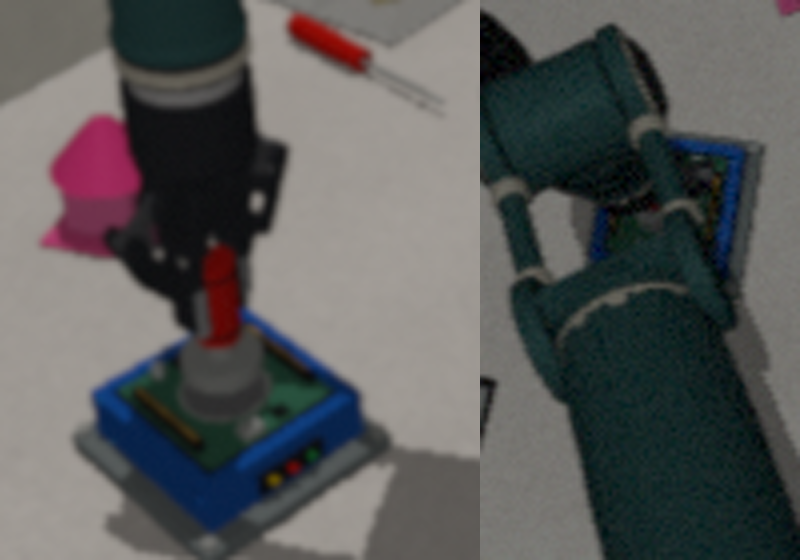

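The foot hovers over the pad (about (223,365) in the crop), perhaps 1–3 mm to the right of prediction. I'll take one closer crop with the predicted foot and pad circles overlaid.

Run:
```python
from h import *
import cv2
S0,d=viewer.read_camera("side");s=read_state();p=s["tool_pos"];print(p)
k=10;o=np.array([175,205])
a=cv2.resize(S0[205:265,175:235],None,fx=k,fy=k,interpolation=cv2.INTER_CUBIC)
a=cv2.convertScaleAbs(a,alpha=1.6)
b=a.copy()
cr=lambda X:((proj("side",X)-o)*k+k/2)
t=np.linspace(0,2*np.pi,60)
for c,r,col in(([p[0],p[1],p[2]-.1117],.026,(0,255,0)),([p[0],p[1],p[2]-.0977],.026,(0,255,255)),([.52,.2596,.0516],.0275,(255,0,255))):
    q=np.array([cr(np.add(c,[r*np.cos(x),r*np.sin(x),0])) for x in t]).astype(np.int32); cv2.polylines(b,[q],True,col,1)
cv2.imwrite("pics/s4.png",np.hstack([b]));
```

```text
[0.52092679 0.26049214 0.18355457]
```

View pics/s4.png

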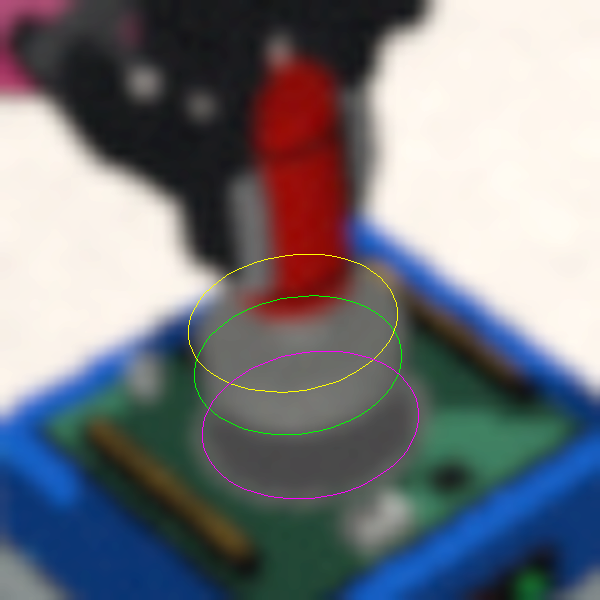

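Foot and pad agree to about 1–2 mm; I'll nudge slightly and descend to a few mm above the pad.

Call:
jog_arm([
  [[-0.02,-0.04,0.1,0,0,0,-1],[0,0,0.15,0,0,0,-1],[0,0,0.15,0,0,0,-1],[0,0,0.1,0,0,0,-1],[0,0,0,0,0,0,-1]],
])

```text
time: 8.93
tool_pos: [0.5188, 0.261, 0.166]
tcp_rot: [3.141, -0.001, -0.003]
wrist_force: [0.8, -0.2, -3.5]
width: 0.329
grip_force: 99.3
```

Call:
jog_arm([
  [[0,0,0,0,0,0,-1],[0,0,0,0,0,0,-1],[0,0,0,0,0,0,-1],[0,0,0,0,0,0,-1],[0,0,0,0,0,0,-1]],
])

```text
time: 9.35
tool_pos: [0.5197, 0.2614, 0.1676]
tcp_rot: [-3.141, 0.0, -0.001]
wrist_force: [-0.2, -0.5, -2.9]
width: 0.33
grip_force: 99.3
```

Call:
jog_arm([
  [[0,0,0.04,0,0,0,-1],[0,0,0.04,0,0,0,-1],[0,0,0.04,0,0,0,-1],[0,0,0.03,0,0,0,-1],[0,0,0,0,0,0,-1]],
])

```text
time: 9.77
tool_pos: [0.5195, 0.2613, 0.1626]
tcp_rot: [3.142, -0.0, -0.0]
wrist_force: [-0.2, -0.3, -3.4]
width: 0.326
grip_force: 99.3
```

```bash
cat > f.py <<'E'
from h import *
F=[];M=[];P=[]
for i in range(3):
    viewer.read_camera("side"); s=read_state();F.append(s["wrist_force"]);M.append(s["torque"]);P.append(s["tool_pos"])
print(s["time"],np.mean(P,0).round(5),s["tcp_rot"].round(4),np.mean(F,0).round(2),np.mean(M,0).round(3))
E
python3 f.py
```

```text
9.9167 [0.51955 0.26132 0.16283] [ 3.1415e+00 -4.0000e-04 -3.0000e-04] [-0.22 -0.22 -3.02] [-0.034  0.009 -0.014]
```

Call:
jog_arm([
  [[0,0,0.01,0,0,0,-1],[0,0,0.01,0,0,0,-1],[0,0,0.01,0,0,0,-1],[0,0,0.01,0,0,0,-1],[0,0,0.01,0,0,0,-1]],
])

```text
time: 10.33
tool_pos: [0.5196, 0.2613, 0.1614]
tcp_rot: [3.142, -0.0, 0.0]
wrist_force: [-0.1, 0.9, -2.2]
width: 0.329
grip_force: 99.3
```

```bash
python3 f.py
```

```text
10.4833 [0.51959 0.26135 0.16139] [-3.1416e+00  5.0000e-04  0.0000e+00] [-0.31 -0.41 -1.82] [-0.054  0.105 -0.018]
```

Call:
jog_arm([
  [[0,0,0.01,0,0,0,-1],[0,0,0.01,0,0,0,-1],[0,0,0,0,0,0,-1],[0,0,0,0,0,0,-1],[0,0,0,0,0,0,-1]],
])

```text
time: 10.9
tool_pos: [0.5196, 0.2614, 0.1608]
tcp_rot: [3.142, -0.0, 0.0]
wrist_force: [-0.1, -0.3, -2.0]
width: 0.329
grip_force: 99.3
```

```bash
python3 f.py
```

```text
11.05 [0.51961 0.26135 0.16081] [ 3.1416e+00 -5.0000e-04 -1.0000e-04] [-0.29 -0.49 -1.47] [-0.067  0.132  0.032]
```

Call:
jog_arm([
  [[0,0,0.01,0,0,0,-1],[0,0,0.01,0,0,0,-1],[0,0,0,0,0,0,-1],[0,0,0,0,0,0,-1],[0,0,0,0,0,0,-1]],
])

```text
time: 11.47
tool_pos: [0.5196, 0.2613, 0.1602]
tcp_rot: [3.142, -0.001, -0.0]
wrist_force: [0.3, 0.8, -0.9]
width: 0.33
grip_force: 99.3
```

```bash
python3 f.py
```

```text
11.6167 [0.51961 0.26135 0.16022] [-3.1416e+00  5.0000e-04 -1.0000e-04] [-0.74 -0.93 -1.4 ] [-0.087  0.154  0.051]
```

Call:
jog_arm([
  [[0,0,0.01,0,0,0,-1],[0,0,0.01,0,0,0,-1],[0,0,0,0,0,0,-1],[0,0,0,0,0,0,-1],[0,0,0,0,0,0,-1]],
])

```text
time: 12.03
tool_pos: [0.5196, 0.2614, 0.1596]
tcp_rot: [-3.142, 0.001, -0.0]
wrist_force: [-1.8, -0.4, -1.2]
width: 0.327
grip_force: 99.3
```

Call:
jog_arm([
  [[0,0,0.01,0,0,0,-1],[0,0,0.01,0,0,0,-1],[0,0,0,0,0,0,-1],[0,0,0,0,0,0,-1],[0,0,0,0,0,0,-1]],
])

```text
time: 12.45
tool_pos: [0.5196, 0.2613, 0.159]
tcp_rot: [-3.142, 0.001, -0.0]
wrist_force: [-0.7, -1.0, -0.6]
width: 0.325
grip_force: 99.3
```

Call:
jog_arm([
  [[0,0,0.01,0,0,0,-1],[0,0,0.01,0,0,0,-1],[0,0,0,0,0,0,-1],[0,0,0,0,0,0,-1],[0,0,0,0,0,0,-1]],
])

```text
time: 12.87
tool_pos: [0.5196, 0.2613, 0.1584]
tcp_rot: [-3.142, 0.001, -0.0]
wrist_force: [-0.4, -0.6, -0.3]
width: 0.33
grip_force: 99.3
```

```bash
python3 f.py
```

```text
13.0167 [0.51963 0.26135 0.15843] [-3.1416e+00  5.0000e-04 -2.0000e-04] [-0.92 -0.84 -0.01] [-0.177  0.175 -0.024]
```

Run:
```python
from h import *
import cv2
c=viewer.camera_params("side")
def cloud(d):
    v,u=np.mgrid[:384,:512]; X=np.stack([(u-c["cx"])/c["fx"]*d,(v-c["cy"])/c["fy"]*d,d],-1)
    return (X-c["t"])@c["R"]
d0=np.load("side0.npz")["d"]; S,d1=viewer.read_camera("side")
hsv=cv2.cvtColor(S,cv2.COLOR_BGR2HSV)
p0=np.load("side0.npz")["p"]; h0=cv2.cvtColor(p0,cv2.COLOR_BGR2HSV)
for nm,d,h in(("before",d0,h0),("now",d1,hsv)):
    P=cloud(d); L=P[...,:2]-[.520,.2605]
    g=(abs(h[...,0].astype(int)-75)<22)&(h[...,1]>60)&(d>0)&(np.hypot(L[...,0],L[...,1])<.065)&(P[...,2]>.03)
    A=np.c_[L[g],np.ones(g.sum())]; z=P[...,2][g]
    for _ in range(3):
        x=np.linalg.lstsq(A,z,rcond=None)[0]; r=z-A@x; k=abs(r)<2*r.std()+1e-4; A,z=A[k],z[k]
    print(nm,len(z),x.round(4),r.std())
a=cv2.resize(S[215:295,155:265],None,fx=7,fy=7,interpolation=cv2.INTER_CUBIC); cv2.imwrite("pics/s5.png",cv2.convertScaleAbs(a,alpha=1.6))
```

```text
before 466 [0.0022 0.0003 0.0524] 0.0012049573666494055
now 2040 [ 0.7756 -1.0032  0.4107] 0.055993857127485246
```

View pics/s5.png

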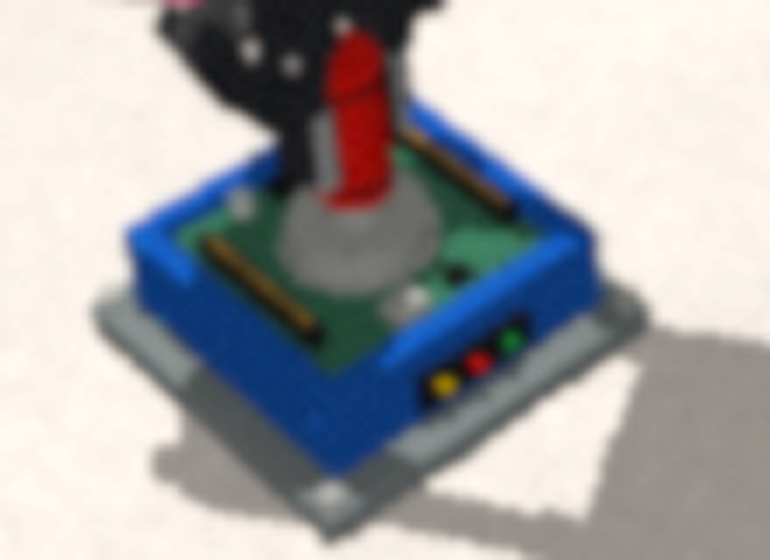

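The board looks level and the foot covers the pad, centred at about (360,240). The plane fit was spoiled by arm pixels, so I'll take one more step and refit with a height limit.

Call:
jog_arm([
  [[0,0,0.01,0,0,0,-1],[0,0,0.01,0,0,0,-1],[0,0,0,0,0,0,-1],[0,0,0,0,0,0,-1],[0,0,0,0,0,0,-1]],
])

```text
time: 13.48
tool_pos: [0.5196, 0.2614, 0.1578]
tcp_rot: [-3.142, 0.001, -0.0]
wrist_force: [-0.2, -0.7, -0.2]
width: 0.33
grip_force: 99.3
```

```bash
cat > tilt.py <<'E'
from h import *
import cv2
c=viewer.camera_params("side")
def fit(S,d):
    v,u=np.mgrid[:384,:512]; X=np.stack([(u-c["cx"])/c["fx"]*d,(v-c["cy"])/c["fy"]*d,d],-1)
    P=(X-c["t"])@c["R"]; L=P[...,:2]-[.520,.2605]; h=cv2.cvtColor(S,cv2.COLOR_BGR2HSV)
    g=(abs(h[...,0].astype(int)-75)<22)&(h[...,1]>60)&(d>0)&(np.hypot(L[...,0],L[...,1])<.065)&(P[...,2]>.03)&(P[...,2]<.056)
    A=np.c_[L[g],np.ones(g.sum())]; z=P[...,2][g]
    for _ in range(3):
        x=np.linalg.lstsq(A,z,rcond=None)[0]; r=z-A@x; k=abs(r)<2*r.std()+1e-4; A,z=A[k],z[k]
    return len(z),x.round(4),r.std().round(5)
q=np.load("side0.npz"); print("before",fit(q["p"],q["d"])); print("now",fit(*viewer.read_camera("side")))
E
python3 tilt.py; python3 f.py
```

```text
before (464, array([0.0025, 0.0009, 0.0524]), np.float64(0.00116))
now (332, array([-0.0039, -0.0035,  0.0472]), np.float64(0.00122))
13.6833 [0.51962 0.26137 0.1578 ] [-3.1415e+00  6.0000e-04 -1.0000e-04] [-0.63 -1.05 -0.49] [-0.216  0.164  0.004]
```

Call:
jog_arm([
  [[0,0,0.01,0,0,0,-1],[0,0,0.01,0,0,0,-1],[0,0,0,0,0,0,-1],[0,0,0,0,0,0,-1],[0,0,0,0,0,0,-1]],
])

```text
time: 14.1
tool_pos: [0.5197, 0.2614, 0.1572]
tcp_rot: [-3.142, 0.0, -0.0]
wrist_force: [-0.7, -0.0, 0.7]
width: 0.326
grip_force: 99.4
```

Call:
jog_arm([
  [[0,0,0.01,0,0,0,-1],[0,0,0.01,0,0,0,-1],[0,0,0,0,0,0,-1],[0,0,0,0,0,0,-1],[0,0,0,0,0,0,-1]],
])

```text
time: 14.52
tool_pos: [0.5196, 0.2614, 0.1566]
tcp_rot: [-3.142, 0.001, -0.0]
wrist_force: [-0.9, -1.3, 0.8]
width: 0.327
grip_force: 99.4
```

Call:
jog_arm([
  [[0,0,0.01,0,0,0,-1],[0,0,0.01,0,0,0,-1],[0,0,0,0,0,0,-1],[0,0,0,0,0,0,-1],[0,0,0,0,0,0,-1]],
])

```text
time: 14.93
tool_pos: [0.5196, 0.2614, 0.156]
tcp_rot: [-3.142, 0.0, -0.0]
wrist_force: [-0.8, -1.4, 1.0]
width: 0.327
grip_force: 99.4
```

Call:
jog_arm([
  [[0,0,0.01,0,0,0,-1],[0,0,0.01,0,0,0,-1],[0,0,0,0,0,0,-1],[0,0,0,0,0,0,-1],[0,0,0,0,0,0,-1]],
])

```text
time: 15.35
tool_pos: [0.5196, 0.2614, 0.1554]
tcp_rot: [-3.142, 0.001, -0.0]
wrist_force: [-0.9, -0.5, 1.2]
width: 0.33
grip_force: 99.4
```

Call:
jog_arm([
  [[0,0,0.01,0,0,0,-1],[0,0,0.01,0,0,0,-1],[0,0,0,0,0,0,-1],[0,0,0,0,0,0,-1],[0,0,0,0,0,0,-1]],
])

```text
time: 15.77
tool_pos: [0.5196, 0.2614, 0.1548]
tcp_rot: [-3.142, 0.0, -0.0]
wrist_force: [-1.4, -1.0, 1.0]
width: 0.33
grip_force: 99.5
```

Call:
jog_arm([
  [[0,0,0.01,0,0,0,-1],[0,0,0.01,0,0,0,-1],[0,0,0,0,0,0,-1],[0,0,0,0,0,0,-1],[0,0,0,0,0,0,-1]],
])

```text
time: 16.18
tool_pos: [0.5196, 0.2613, 0.1542]
tcp_rot: [-3.142, 0.001, -0.0]
wrist_force: [-0.9, -1.1, 2.1]
width: 0.328
grip_force: 99.5
```

Call:
jog_arm([
  [[0,0,0.01,0,0,0,-1],[0,0,0.01,0,0,0,-1],[0,0,0,0,0,0,-1],[0,0,0,0,0,0,-1],[0,0,0,0,0,0,-1]],
])

```text
time: 16.6
tool_pos: [0.5196, 0.2614, 0.1536]
tcp_rot: [-3.142, 0.0, -0.0]
wrist_force: [-0.6, -1.9, 1.8]
width: 0.329
grip_force: 99.5
```

Call:
jog_arm([
  [[0,0,0.01,0,0,0,-1],[0,0,0.01,0,0,0,-1],[0,0,0,0,0,0,-1],[0,0,0,0,0,0,-1],[0,0,0,0,0,0,-1]],
])

```text
time: 17.02
tool_pos: [0.5196, 0.2614, 0.153]
tcp_rot: [-3.142, 0.001, -0.0]
wrist_force: [-2.3, -1.8, 3.4]
width: 0.332
grip_force: 99.5
```

Call:
jog_arm([
  [[0,0,0.01,0,0,0,-1],[0,0,0.01,0,0,0,-1],[0,0,0,0,0,0,-1],[0,0,0,0,0,0,-1],[0,0,0,0,0,0,-1]],
])

```text
time: 17.43
tool_pos: [0.5196, 0.2614, 0.1524]
tcp_rot: [-3.142, 0.0, -0.0]
wrist_force: [-0.8, -1.3, 3.2]
width: 0.329
grip_force: 99.6
```

Call:
jog_arm([
  [[0,0,0.01,0,0,0,-1],[0,0,0.01,0,0,0,-1],[0,0,0,0,0,0,-1],[0,0,0,0,0,0,-1],[0,0,0,0,0,0,-1]],
])

```text
time: 17.85
tool_pos: [0.5196, 0.2614, 0.1524]
tcp_rot: [-3.142, 0.001, -0.0]
wrist_force: [-3.4, -1.9, 7.1]
width: 0.325
grip_force: 99.9
```

```bash
python3 f.py
```

```text
18.0 [0.51961 0.26138 0.15236] [-3.1415e+00  5.0000e-04 -1.0000e-04] [-2.93 -2.17  6.23] [-0.362  0.421 -0.017]
```

Call:
jog_arm([
  [[0,0,0.01,0,0,0,-1],[0,0,0,0,0,0,-1],[0,0,0,0,0,0,-1],[0,0,0,0,0,0,-1],[0,0,0,0,0,0,-1]],
])

```text
time: 18.42
tool_pos: [0.5196, 0.2614, 0.1523]
tcp_rot: [-3.142, 0.001, -0.0]
wrist_force: [-3.7, -2.4, 7.7]
width: 0.329
grip_force: 100.1
```

Call:
jog_arm([
  [[-0.01,0.01,0.01,0,0,0,-1],[0,0,0.01,0,0,0,-1],[0,0,0,0,0,0,-1],[0,0,0,0,0,0,-1],[0,0,0,0,0,0,-1]],
])

```text
time: 18.83
tool_pos: [0.5196, 0.2613, 0.1523]
tcp_rot: [-3.141, 0.001, -0.001]
wrist_force: [-3.3, -1.9, 10.4]
width: 0.333
grip_force: 100.4
```

```bash
python3 f.py;python3 tilt.py
```

```text
18.9833 [0.51956 0.26127 0.15225] [-3.1411e+00  5.0000e-04 -1.1000e-03] [-4.01 -2.54 10.1 ] [-0.319  0.606  0.029]
before (464, array([0.0025, 0.0009, 0.0524]), np.float64(0.00116))
now (264, array([-0.0062, -0.0024,  0.0413]), np.float64(0.00122))
```

Call:
jog_arm([
  [[-0.02,0.01,0.01,0,0,0,-1],[0,0,0.01,0,0,0,-1],[0,0,0.004,0,0,0,-1],[0,0,0,0,0,0,-1],[0,0,0,0,0,0,-1]],
])

```text
time: 19.45
tool_pos: [0.5195, 0.2612, 0.1522]
tcp_rot: [-3.14, 0.001, -0.003]
wrist_force: [-3.3, -3.1, 11.5]
width: 0.333
grip_force: 100.6
```

```bash
python3 f.py;python3 tilt.py
```

```text
19.6 [0.51947 0.26121 0.15222] [-3.1405e+00  6.0000e-04 -3.0000e-03] [-3.92 -2.21 13.64] [-0.343  0.664  0.023]
before (464, array([0.0025, 0.0009, 0.0524]), np.float64(0.00116))
now (273, array([ 0.0053, -0.0059,  0.0414]), np.float64(0.0012))
```

Call:
jog_arm([
  [[0,0,0.007,0,0,0,-1],[0,0,0,0,0,0,-1],[0,0,0,0,0,0,-1],[0,0,0,0,0,0,-1],[0,0,0,0,0,0,-1]],
])

```text
time: 20.07
tool_pos: [0.5195, 0.2612, 0.1522]
tcp_rot: [-3.14, 0.001, -0.003]
wrist_force: [-4.3, -1.9, 14.4]
width: 0.33
grip_force: 100.7
```

Call:
jog_arm([
  [[0,0,0,0,0,0,-1],[0,0,0,0,0,0,-1],[0,0,0,0,0,0,-1],[0,0,0,0,0,0,-1],[0,0,0,0,0,0,-1]],
])

```text
time: 20.48
tool_pos: [0.5195, 0.2612, 0.1522]
tcp_rot: [-3.141, 0.001, -0.003]
wrist_force: [-4.5, -2.3, 13.8]
width: 0.327
grip_force: 100.7
```

Call:
jog_arm([
  [[0,0,0,0,0,0,-1],[0,0,0,0,0,0,-1],[0,0,0,0,0,0,-1],[0,0,0,0,0,0,-1],[0,0,0,0,0,0,-1]],
])

```text
time: 20.9
tool_pos: [0.5195, 0.2612, 0.1522]
tcp_rot: [-3.141, 0.001, -0.003]
wrist_force: [-4.3, -1.9, 14.2]
width: 0.332
grip_force: 100.7
```

Call:
jog_arm([
  [[0,0,0,0,0,0,-1],[0,0,0,0,0,0,-1],[0,0,0,0,0,0,-1],[0,0,0,0,0,0,-1],[0,0,0,0,0,0,-1]],
])

```text
time: 21.32
tool_pos: [0.5195, 0.2612, 0.1522]
tcp_rot: [-3.14, 0.001, -0.003]
wrist_force: [-4.2, -3.2, 12.7]
width: 0.328
grip_force: 100.7
```

```bash
python3 f.py
```

```text
21.4667 [0.51947 0.26122 0.15222] [-3.1405e+00  6.0000e-04 -3.0000e-03] [-4.43 -2.44 13.98] [-0.34   0.742 -0.003]
```

Call:
jog_arm([
  [[0,0,-0.04,0,0,0,-1],[0,0,-0.06,0,0,0,-1],[0,0,-0.08,0,0,0,-1],[0,0,-0.1,0,0,0,-1],[0,0,-0.1,0,0,0,-1]],
])

```text
time: 21.88
tool_pos: [0.5188, 0.2609, 0.1611]
tcp_rot: [-3.141, 0.001, -0.0]
wrist_force: [0.9, 0.5, -2.2]
width: 0.328
grip_force: 100.6
```

Call:
jog_arm([
  [[0,0,-0.1,0,0,0,-1],[0,0,-0.1,0,0,0,-1],[0,0,-0.2,0,0,0,-1],[0,0,-0.4,0,0,0,-1],[0,0,-0.5,0,0,0,-1]],
])

```text
time: 22.3
tool_pos: [0.5175, 0.2602, 0.1996]
tcp_rot: [3.14, -0.001, -0.006]
wrist_force: [0.6, 0.3, -3.7]
width: 0.326
grip_force: 100.3
```

Call:
jog_arm([
  [[0,0,-0.5,0,0,0,-1],[0,0,-0.4,0,0,0,-1],[0,0,-0.1,0,0,0,-1],[0,0,0,0,0,0,-1],[0,0,0,0,0,0,-1]],
])

```text
time: 22.72
tool_pos: [0.5185, 0.2607, 0.2303]
tcp_rot: [3.142, -0.0, -0.0]
wrist_force: [0.0, 0.2, -4.6]
width: 0.327
grip_force: 100.3
```

```bash
python3 f.py;python3 tilt.py
```

```text
22.8667 [0.51802 0.26044 0.22927] [ 3.1406e+00 -5.0000e-04 -3.4000e-03] [ 0.1   0.01 -3.99] [ 0.019 -0.001  0.003]
before (464, array([0.0025, 0.0009, 0.0524]), np.float64(0.00116))
now (452, array([ 0.0001, -0.0008,  0.0525]), np.float64(0.00113))
```

Call:
jog_arm([
  [[0,0.3,0,0,0,0,-1],[0,0.6,0,0,0,0,-1],[0,0.9,0,0,0,0,-1],[0,0.9,0,0,0,0,-1],[0,0.9,0,0,0,0,-1]],
])

```text
time: 23.33
tool_pos: [0.5181, 0.1512, 0.2298]
tcp_rot: [3.141, 0.001, -0.001]
wrist_force: [-0.6, 0.2, -3.2]
width: 0.329
grip_force: 100.1
```

Call:
jog_arm([
  [[0,0.9,0,0,0,0,-1],[0,0.9,0,0,0,0,-1],[-0.1,0.9,0,0,0,0,-1],[-0.1,0.9,0,0,0,0,-1],[-0.1,0.9,0,0,0,0,-1]],
])

```text
time: 23.75
tool_pos: [0.5089, 0.016, 0.23]
tcp_rot: [3.141, -0.0, -0.001]
wrist_force: [0.8, 0.6, -3.5]
width: 0.33
grip_force: 100.1
```

Call:
jog_arm([
  [[-0.1,0.9,0,0,0,0,-1],[-0.06,0.9,0,0,0,0,-1],[0,0.9,0,0,0,0,-1],[0,0.9,0,0,0,0,-1],[0,0.9,0,0,0,0,-1]],
])

```text
time: 24.17
tool_pos: [0.5039, -0.119, 0.2301]
tcp_rot: [3.141, -0.001, -0.001]
wrist_force: [0.9, 0.5, -4.0]
width: 0.33
grip_force: 100.1
```

Call:
jog_arm([
  [[0,0.9,0,0,0,0,-1],[0,0.7,0,0,0,0,-1],[0,0.37,0,0,0,0,-1],[0,0,0,0,0,0,-1],[0,0,0,0,0,0,-1]],
])

```text
time: 24.58
tool_pos: [0.5043, -0.1766, 0.23]
tcp_rot: [-3.141, 0.003, 0.001]
wrist_force: [-0.3, 0.4, -3.0]
width: 0.327
grip_force: 99.9
```

Call:
jog_arm([
  [[0,0,0,0,0,0,-1],[0,0,0,0,0,0,-1],[0,0,0,0,0,0,-1],[0,0,0,0,0,0,-1],[0,0,0,0,0,0,-1]],
])

```text
time: 25.0
tool_pos: [0.5048, -0.1757, 0.2304]
tcp_rot: [-3.142, -0.001, -0.0]
wrist_force: [0.2, -0.2, -3.4]
width: 0.329
grip_force: 99.9
```

```bash
python3 f.py
```

```text
25.15 [ 0.50482 -0.17595  0.2304 ] [ 3.1415e+00  3.0000e-04 -0.0000e+00] [-0.17  0.06 -3.18] [-0.004 -0.029 -0.018]
```

Call:
jog_arm([
  [[0,0.03,0.4,0,0,0,-1],[0,0,0.8,0,0,0,-1],[0,0,0.8,0,0,0,-1],[0,0,0.7,0,0,0,-1],[0,0,0.4,0,0,0,-1]],
])

```text
time: 25.57
tool_pos: [0.5028, -0.1766, 0.1338]
tcp_rot: [-3.14, 0.001, 0.007]
wrist_force: [-1.0, 0.8, -3.9]
width: 0.328
grip_force: 99.9
```

Call:
jog_arm([
  [[0,0,0,0,0,0,-1],[0,0,0,0,0,0,-1],[0,0,0,0,0,0,-1],[0,0,0,0,0,0,-1],[0,0,0,0,0,0,-1]],
])

```text
time: 25.98
tool_pos: [0.5059, -0.1777, 0.139]
tcp_rot: [3.14, -0.001, 0.005]
wrist_force: [-0.2, -1.3, -3.2]
width: 0.327
grip_force: 99.9
```

```bash
python3 f.py
```

```text
26.1333 [ 0.50549 -0.17755  0.13857] [ 3.1409e+00 -5.0000e-04  2.6000e-03] [-0.31  0.02 -3.32] [-0.024 -0.011  0.008]
```

Call:
jog_arm([
  [[-0.03,-0.02,0.1,0,0,0,-1],[0,0,0.15,0,0,0,-1],[0,0,0.15,0,0,0,-1],[0,0,0.15,0,0,0,-1],[0,0,0.07,0,0,0,-1]],
])

```text
time: 26.55
tool_pos: [0.5031, -0.1764, 0.1176]
tcp_rot: [-3.141, 0.0, 0.003]
wrist_force: [-8.6, -0.3, 21.4]
width: 0.325
grip_force: 102.1
```

Call:
jog_arm([
  [[0,0,0,0,0,0,-1],[0,0,0,0,0,0,-1],[0,0,0,0,0,0,-1],[0,0,0,0,0,0,-1],[0,0,0,0,0,0,-1]],
])

```text
time: 26.97
tool_pos: [0.5039, -0.1767, 0.1188]
tcp_rot: [3.142, -0.001, 0.0]
wrist_force: [0.3, 0.1, -2.5]
width: 0.329
grip_force: 100.1
```

```bash
python3 f.py
```

```text
27.1167 [ 0.50391 -0.17666  0.11884] [ 3.1415e+00 -5.0000e-04  2.0000e-04] [ 0.25  0.36 -3.5 ] [ 0.01  -0.002  0.003]
```

There was a brief touch from overshoot, and the tool now hangs about 1 mm above the floor. I'll set it down in fine steps.

Call:
jog_arm([
  [[0,0,0.008,0,0,0,-1],[0,0,0.008,0,0,0,-1],[0,0,0.008,0,0,0,-1],[0,0,0.008,0,0,0,-1],[0,0,0.008,0,0,0,-1]],
])

```text
time: 27.53
tool_pos: [0.5038, -0.1766, 0.1177]
tcp_rot: [-3.142, 0.0, 0.0]
wrist_force: [-1.1, 0.1, -0.3]
width: 0.329
grip_force: 100.1
```

```bash
python3 f.py
```

```text
27.6833 [ 0.50386 -0.17664  0.11771] [-3.1415e+00  6.0000e-04  1.0000e-04] [-0.45  0.28 -1.56] [0.074 0.15  0.024]
```

Call:
jog_arm([
  [[0,0,0.006,0,0,0,-1],[0,0,0,0,0,0,-1],[0,0,0,0,0,0,-1],[0,0,0,0,0,0,-1],[0,0,0,0,0,0,-1]],
], force=20)

```text
time: 28.1
tool_pos: [0.5039, -0.1767, 0.1177]
tcp_rot: [-3.142, 0.001, -0.0]
wrist_force: [-2.5, 0.6, 3.3]
width: 0.329
grip_force: 100.1
```

Call:
jog_arm([
  [[0,0,0,0,0,0,-0.2],[0,0,0,0,0,0,0],[0,0,0,0,0,0,0.3],[0,0,0,0,0,0,0.7],[0,0,0,0,0,0,1]],
])

```text
time: 28.52
tool_pos: [0.504, -0.1767, 0.1174]
tcp_rot: [3.141, -0.001, 0.001]
wrist_force: [0.6, 0.1, -0.8]
width: 0.902
grip_force: 0.0
```

Call:
jog_arm([
  [[0,0,0,0,0,0,1],[0,0,0,0,0,0,1],[0,0,0,0,0,0,1],[0,0,0,0,0,0,1],[0,0,0,0,0,0,1]],
])

```text
time: 28.93
tool_pos: [0.5038, -0.1767, 0.1174]
tcp_rot: [3.142, -0.001, 0.0]
wrist_force: [-0.8, -0.0, 0.3]
width: 1.0
grip_force: 0.0
```

Call:
jog_arm([
  [[0,0,-0.2,0,0,0,1],[0,0,-0.5,0,0,0,1],[0,0,-0.8,0,0,0,1],[0,0,-0.8,0,0,0,1],[0,0,-0.8,0,0,0,1]],
])

```text
time: 29.35
tool_pos: [0.5036, -0.1765, 0.2115]
tcp_rot: [-3.141, 0.0, 0.001]
wrist_force: [1.1, -0.7, -0.2]
width: 0.995
grip_force: 0.0
```

Call:
jog_arm([
  [[0,0,-0.8,0,0,0,1],[0,0,-0.8,0,0,0,1],[0,0,-0.5,0,0,0,1],[0,0,0,0,0,0,1],[0,0,0,0,0,0,1]],
])

```text
time: 29.77
tool_pos: [0.5044, -0.1768, 0.2746]
tcp_rot: [3.141, -0.0, 0.004]
wrist_force: [0.4, -0.4, 0.3]
width: 0.998
grip_force: 0.0
```

```bash
python3 f.py; python3 tilt.py; python3 -c "
from h import *
import cv2
S,_=viewer.read_camera('side')
cv2.imwrite('pics/s9.png',cv2.resize(S[60:310,130:400],None,fx=2,fy=2,interpolation=cv2.INTER_CUBIC))"
```

```text
29.9167 [ 0.50317 -0.17637  0.27222] [-3.1404e+00  6.0000e-04  4.5000e-03] [-0.3   0.15 -0.49] [-0.034 -0.014  0.005]
before (464, array([0.0025, 0.0009, 0.0524]), np.float64(0.00116))
now (455, array([ 0.0004, -0.0053,  0.0524]), np.float64(0.00118))
```

View pics/s9.png

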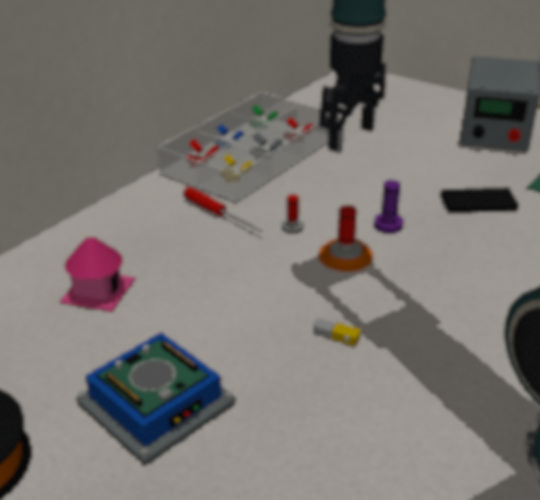

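The tool stands upright in its dock at (346,235), the board is back up and level at (153,378), and the gripper is clear.

```bash
python3 -c "
from workcell import bot
print(bot.finish_job())"
```

```text
the job is handed in; nothing more can be done
None
```

The job is handed in: I pressed the board level onto its stops at about 17–18 N for over 1.5 s, it sprang back up, and the tool stands upright in its dock, released. While I lowered it there, it first touched the dock floor with a brief bump of about 25 N before the gentle set-down.

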